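# Square up a row of sample jars on the reagent rack with the straightedge

## Task

Pick up the ruler by its black grip and use its upright edge to push the five square glass jars back along the rack until they stand in one straight line, square and flush against the aluminium stop strip; finish with a light, even press of about 10 N, so that the jars at both ends bear on the strip together. Feel for the strip and never press harder than 15 N: the jars are glass. Then draw the ruler away and lay it gently down, flat along the middle of its grey mat again, touching the jars only with the ruler and leaving everything else where it is.

Things in the scene. Friction and masses are not known exactly. Their poses are not given: they have to be found in the camera images.
- ruler_grip (a point): Ruler grip: black block with flat sides, 24 mm wide along the ruler (y), 34 mm deep (x), reaching from 4 to 52 mm above the ruler's underside; to be taken from above across its 24 mm, fingers closing along the ruler's length. This point: its middle, 28 mm above the underside, 28 mm behind the pushing face. x points out of the pushing face, y along the ruler, z up. No reading while held
- ruler_edge (a point): Middle of the ruler's pushing face, 15 mm above its underside; axes as the grip's. The face is the outside of the upright leg, 300 mm long, 30 mm high
- ruler: The ruler: aluminium angle straightedge with dark ticks, 300 mm long (y), 48 mm deep (x), 0.28 kg: flat leg 4 mm thick below, upright leg 4 mm thick and 30 mm high along its front (+x), black grip in the middle. Origin: centre of its underside, 24 mm behind the pushing face; same axes. Lies flat on the mat
- mat: Grey rubber bench mat 150 mm (x) by 400 mm (y), 3 mm thick, fixed, on the robot's left; origin at the centre of its underside. The ruler lies along its y
- rack: White two-step reagent rack, fixed. Lower tread 460 mm wide (y), top 18 mm above the bench, from its front edge at x = -97 mm to the riser at x = +61 mm; behind that an upper step, 70 mm above the bench, with two small thumbscrews. Origin on the bench, middle of the width; +x is the pushing direction, from the front edge to the riser; y runs along the riser and the stop strip
- riser: Riser of the rack with the stop strip it carries, upright aluminium 440 mm long, 55 mm high, 6 mm thick, rigidly clamped by the thumbscrews. Origin on the tread at the riser's front face, axes as the rack's. The middle of the strip's front face is 15 to 40 mm in front of the riser, and the strip is skewed to it by up to 0.04 rad either way; neither is measured: feel for it
- dropper: Bystander: small round brown dropper bottle, 34 mm across, 88 mm tall, on the lower tread past one end of the row, about 200 mm from the rack's middle; origin at the centre of its underside
- creamjar: Bystander: round white jar, 40 mm across, 46 mm tall, on the lower tread past the other end of the row; origin at the centre of its underside
- vial: Bystander: small round vial 26 mm across, 52 mm tall, on the bench front right; origin at the centre of its underside
- dish: Bystander: shallow white dish 80 mm across, 16 mm high, on the bench front right; origin at the centre of its underside
- spatula: Bystander: steel spatula 170 mm long lying along the rack's upper step, behind the strip; origin near its middle
- marker: Bystander: dark marker pen 135 mm long, 14 mm thick, lying on the bench between robot and rack; origin near its middle
- jar1: Square brown glass jar with a round blue lid, number 1 of 5 along the rack's +y; base 42 x 42 mm, 48 mm tall with its lid, 0.04 to 0.085 kg; stands loose on the lower tread, about 56 mm from its neighbours, out of line by up to 29 mm and turned by up to 0.3 rad. Origin at the centre of its underside, x points to the stop strip when it stands square
- jar2: Square brown glass jar with a round blue lid, number 2 of 5 along the rack's +y; base 42 x 42 mm, 48 mm tall with its lid, 0.04 to 0.085 kg; stands loose on the lower tread, about 56 mm from its neighbours, out of line by up to 29 mm and turned by up to 0.3 rad. Origin at the centre of its underside, x points to the stop strip when it stands square
- jar3: Square brown glass jar with a round blue lid, number 3 of 5 along the rack's +y; base 42 x 42 mm, 48 mm tall with its lid, 0.04 to 0.085 kg; stands loose on the lower tread, about 56 mm from its neighbours, out of line by up to 29 mm and turned by up to 0.3 rad. Origin at the centre of its underside, x points to the stop strip when it stands square
- jar4: Square brown glass jar with a round blue lid, number 4 of 5 along the rack's +y; base 42 x 42 mm, 48 mm tall with its lid, 0.04 to 0.085 kg; stands loose on the lower tread, about 56 mm from its neighbours, out of line by up to 29 mm and turned by up to 0.3 rad. Origin at the centre of its underside, x points to the stop strip when it stands square
- jar5: Square brown glass jar with a round blue lid, number 5 of 5 along the rack's +y; base 42 x 42 mm, 48 mm tall with its lid, 0.04 to 0.085 kg; stands loose on the lower tread, about 56 mm from its neighbours, out of line by up to 29 mm and turned by up to 0.3 rad. Origin at the centre of its underside, x points to the stop strip when it stands square
Things that resemble listed ones, but are neither listed nor needed, are in the scene too. What is shaped like the jar2 but red or turquoise is not meant.

How it is judged:
On the way, in this order (a step that is already met when the one before it is completed fails the run):
1. the ruler is lifted clear of its mat (height (world z) of ruler_grip above 0.061 m), for 0.2 s.
2. the whole row is pressed home: five jars square and in line, more than 3 N on the stop strip in all, both end jars bearing on it (angle between the x axis of each of jar1, jar2, jar3, jar4, jar5 and the x axis of riser, either way round below 0.06 rad and angle between each of jar1, jar2, jar3, jar4, jar5's own z axis and vertical below 0.05 rad and x of jar1 in the frame of riser between -0.07 and -0.028 m and x of jar2 in the frame of riser between -0.07 and -0.028 m and x of jar3 in the frame of riser between -0.07 and -0.028 m and x of jar4 in the frame of riser between -0.07 and -0.028 m and x of jar5 in the frame of riser between -0.07 and -0.028 m and x of jar1 in the frame of jar3 between -0.003 and 0.003 m and angle between the x axis of each of jar1, jar2, jar4, jar5 and the x axis of jar3, either way round below 0.02 rad and x of jar2 in the frame of jar3 between -0.003 and 0.003 m and x of jar4 in the frame of jar3 between -0.003 and 0.003 m and x of jar5 in the frame of jar3 between -0.003 and 0.003 m and contact force between riser and anything else above 3 N and contact force between each of jar1, jar5 and riser above 0.2 N), for 0.3 s.
At the end, for the whole second after the job is handed in: jars upright, in line within 3 mm and square to one another within 0.02 rad (to the riser 0.06), centres 28 to 70 mm in front of the riser, where the strip stops them; ruler flat on its mat, centre within 40 mm (across) and 60 mm (along) of the mat's, parallel within 0.25 rad; all at rest (angle between the x axis of each of jar1, jar2, jar3, jar4, jar5 and the x axis of riser, either way round below 0.06 rad and angle between each of jar1, jar2, jar3, jar4, jar5, ruler's own z axis and vertical below 0.05 rad and x of jar1 in the frame of riser between -0.07 and -0.028 m and x of jar2 in the frame of riser between -0.07 and -0.028 m and x of jar3 in the frame of riser between -0.07 and -0.028 m and x of jar4 in the frame of riser between -0.07 and -0.028 m and x of jar5 in the frame of riser between -0.07 and -0.028 m and x of jar1 in the frame of jar3 between -0.003 and 0.003 m and angle between the x axis of each of jar1, jar2, jar4, jar5 and the x axis of jar3, either way round below 0.02 rad and x of jar2 in the frame of jar3 between -0.003 and 0.003 m and x of jar4 in the frame of jar3 between -0.003 and 0.003 m and x of jar5 in the frame of jar3 between -0.003 and 0.003 m and x of ruler in the frame of mat between -0.04 and 0.04 m and y of ruler in the frame of mat between -0.06 and 0.06 m and z of ruler in the frame of mat below 0.006 m and angle between the y axis of ruler and the y axis of mat, either way round below 0.25 rad and linear speed of each of ruler, jar1, jar2, jar3, jar4, jar5 below 0.02 m/s); the robot touches nothing.
It fails at once if the row is pressed against the stop strip with more than 15 N (contact force between riser and anything else above 15 N).
It fails at once if the ruler strikes or presses a jar with more than 15 N (contact force between ruler and jar1 above 15 N or contact force between ruler and jar2 above 15 N or contact force between ruler and jar3 above 15 N or contact force between ruler and jar4 above 15 N or contact force between ruler and jar5 above 15 N).
It fails at once if the robot itself touches a jar, or a jar is tipped (angle between any of jar1, jar2, jar3, jar4, jar5's own z axis and vertical above 0.3 rad or contact force between any of the fingers, the arm and jar1 above 0.5 N or contact force between any of the fingers, the arm and jar2 above 0.5 N or contact force between any of the fingers, the arm and jar3 above 0.5 N or contact force between any of the fingers, the arm and jar4 above 0.5 N or contact force between any of the fingers, the arm and jar5 above 0.5 N).
It fails at once if the ruler is let fall from more than 14 mm above its mat (contact force between the fingers and ruler below 0.05 N and height (world z) of ruler_grip above 0.045 m).
It fails at once if a bystander is moved more than 12 mm or knocked over (distance of any of dropper, creamjar, vial, dish, spatula, marker from where it was at the start of the episode above 0.012 m).
It also fails if it takes over 72 s, if anything falls off the work surface, if the arm or the gripper's body presses on something with over 40 N, if the wrist force passes 120 N, or if a joint passes its speed limit or range.

## Robot

A 7-joint arm with a two-finger parallel gripper is mounted at the origin on the work surface. World frame = base frame: x ahead of the robot, y to its left, z up, the work surface at z = 0. Lengths are in m, angles in rad, forces in N, time in s.
With the tool pointing down it reaches from about 0.4 to 0.85 m from the base axis. Payload 4.4 kg.
Tool frame: the origin (TCP) lies at the very end of the fingers, on their centre line; the grasp point (between the pads) lies 19 mm behind it; z points along the fingers, y is the line along which they close (so a half turn about z gives the same grasp; the last joint's range is limited). The gripper opens to 94 mm and grips with 3 to 60 N. Pads are 16 mm wide; open, the fingers measure 119 mm over their backs; the gripper's body (75 mm by 177 mm) begins 78 mm behind the grasp point.
Start: joints at [-1.373, 0.628, 0.038, 1.517, -0.027, 0.996, -0.02], TCP at [0.169, 0.628, 0.205] pointing down, gripper open.
Joint ranges: [-3.06, 3.06], [-0.37, 2.12], [-1.25, 1.32], [0.18, 2.47], [-1.1, 4.24], [0.23, 1.98], [-2.94, 2.94]. Speed limits (rad/s): [2.57, 2.57, 3.14, 3.14, 3.14, 3.14, 3.14].

## Interface

Orientations are given as a unit quaternion [w, x, y, z].
In Python, from cell import telemetry, grab_frame, workorder, nets gives the robot as it stands.
- The arm moves only by the shell command python3 -m handwheel 'ROWS' [OPENING] [FORCE]. ROWS is a JSON object of lists of equal length, an entry for each row: "linear": the shift along the world's x, y, z in cm, a list of three; "angular": the turn, a rotation vector about the world's x, y, z in degrees, a list of three. In form: {"linear": [[dx, dy, dz], ...], "angular": [[rx, ry, rz], ...]}. A call has 1 to 12 rows; each row shifts and turns the commanded pose from where the row before left it; what a row does not reach is not made up. A row lasts 1/8 s, in which the tool goes at most 62.5 mm and 10.7 degrees, less where a joint would pass 70% of its speed; a pose out of reach is approached as far as the arm can. A call is refused whole if a number of a shift passes 6.25 or a number of a turn 10.7, either way. A call with a gripper value outside its range is refused whole. OPENING is the finger opening in cm, from 0 to 9.4, set as the call begins (- or left out, the last holds). The fingers move at their own pace and stop on an object; FORCE is the grip in N (left out, the last holds). Time passes only in rows, so rows that do not move let the fingers close. It gives the time, the measured TCP pose, the force, the opening and the grip force at its end, in the units of the state.
- telemetry.observe(): the state, without advancing time (a new reading comes with each control period).
- grab_frame(name): name is "scene" or "top" or "wrist"; returns a dict with "frame" (480x640x3 uint8, red, green, blue), "z_map" (480x640 float32, m along the optical axis (not along the pixel's ray), 0 where there is no reading), "K" (3x3 intrinsics, pixels), "dist_coeffs" ([k1, k2, p1, p2, k3] as OpenCV has them; the pictures are not rectified), "eye" and "rotation" of the camera in the world. Camera axes: x right, y up, looking along -z (the intrinsics and any distortion apply to the point x, -y, -z); pixel columns grow to the right and rows downward; lengths in m; the calibration is good to about 2 mm. A picture is of the moment at which its call begins.
- workorder.finish_job(): hands the job in; it is judged then, once.
Trained networks look in a picture, given as the dict that the camera call returned (one of the last four; its "shot" number tells which), for a name from the list of things; names that differ only in an ending like _2 or _b are one class to them, and where a whole thing is asked for, a point or a joint stands for the part that bears it (a point fixed in the world has none). Each returns a list of dicts, best first, with "score" (0 to 1); they miss things now and then, are a little off and sometimes report something else, mostly with a low value. They report only what shows in the picture. A call takes as long as a camera call. They do not tell look-alikes from the thing itself.
- nets.cut_out(picture, name): "pixels" (480x640 bool, what is visible of it) and "uv" ([column, row] in pixels, amid what is visible of it).
The state is a dict: "t": time; "joints": joint angles; "qvel": joint speeds; "tau": joint torques, N m; "eef_pos": TCP position; "tcp_rot": TCP orientation; "ft_force": force on the tool from outside, world axes, zero at the start; "ft_torque": the same for the moment, N m; "grip_width": opening from 0.0 (shut) to 1.0 (fully open); "grasp_force": force on a finger pad.
Only numpy, scipy, OpenCV 4.12 (cv2) and the standard library are available. Lean on these libraries where they do the work, as an engineer would, in place of code of your own. Each camera call takes 0.05 s, during which the arm holds its last target. There are 200 camera calls.

## Working session

There is one attempt and no reset: what is moved stays moved. The work goes in short steps, Python scripts to look and compute and a shell command to move; the robot and the scene stay as the last step left them, time stands still between calls to the robot, and variables do not carry over. Pictures are saved under pics/ and viewed, at most 10 in all, crops included, and the job is handed in when it is done.

```bash
mkdir -p pics
cat > h.py <<'E'
import numpy as np, cv2
from cell import telemetry, grab_frame, workorder, nets
def cloud(f):
    z=f["z_map"]; v,u=np.mgrid[0:480,0:640]
    p=np.stack([u,v],-1).reshape(-1,1,2).astype(np.float64)
    n=cv2.undistortPoints(p,np.array(f["K"]),np.array(f["dist_coeffs"])).reshape(480,640,2)
    c=np.stack([n[...,0]*z,-n[...,1]*z,-z],-1)
    R=np.array(f["rotation"])
    if R.shape!=(3,3):
        from scipy.spatial.transform import Rotation as Ro
        R=Ro.from_quat(np.r_[R[1:],R[0]]).as_matrix()
    w=c@R.T+np.array(f["eye"]); w[z==0]=np.nan
    return w
def save(f,n): cv2.imwrite("pics/"+n,f["frame"][...,::-1])
E
python3 - <<'E'
from h import *
print(telemetry.observe())
for n in ("top","scene"):
    f=grab_frame(n); save(f,n+"1.png"); w=cloud(f)
    print(n,f["eye"])
    for name in ["ruler","ruler_grip","mat","rack","riser","jar1","dropper","creamjar","marker","vial","dish"]:
        for d in nets.cut_out(f,name)[:7]:
            m=d["pixels"]; q=w[m]; q=q[~np.isnan(q[:,0])]
            if len(q)<5: continue
            r=cv2.minAreaRect((q[:,:2]*1000).astype(np.float32))
            print(name,round(d["score"],2),np.round(d["uv"]),"med",np.round(np.median(q,0),3),"zmax",np.round(np.percentile(q[:,2],98),3),"rect",np.round(r[0]),np.round(r[1]),round(r[2],1))
E
```

```text
{'t': 0.0, 'joints': array([-1.37278551,  0.62931201,  0.0384211 ,  1.51835396, -0.02695141,
        0.99632037, -0.02002341]), 'qvel': array([ 6.08751804e-04, -7.92984526e-05,  2.92080099e-04, -9.88252039e-04,
       -1.18395768e-03, -9.85415542e-05,  2.96896715e-03]), 'tau': array([ 2.68936446e-04, -5.49754214e+01,  1.14381205e+00, -1.86638921e+01,
       -5.21845906e-02,  2.35958834e-02,  1.57735835e-04]), 'eef_pos': array([0.16929508, 0.626872  , 0.20458038]), 'tcp_rot': array([-9.78607314e-05,  1.31513158e-01,  9.91313981e-01, -9.33025006e-04]), 'ft_force': array([ 1.07509698, -0.86142711,  0.3832468 ]), 'ft_torque': array([ 0.02083886,  0.00063762, -0.03808046]), 'grasp_force': 0.0, 'grip_width': 1.0028715375536448}
top [0.29233557 0.02924305 1.43412992]
ruler 0.71 [192. 267.] med [0.444 0.348 0.008] zmax 0.056 rect [452. 349.] [ 59. 302.] 82.1
ruler_grip 0.75 [340. 220.] med [ 0.561 -0.01   0.064] zmax 0.071 rect [564. -10.] [38. 41.] 76.6
ruler_grip 0.55 [196. 266.] med [0.446 0.348 0.008] zmax 0.056 rect [451. 346.] [ 50. 299.] 82.4
ruler_grip 0.49 [446. 230.] med [ 0.544 -0
[... 2936 characters left out ...]
ax 0.068 rect [ 567. -117.] [58. 48.] 18.8
dropper 0.9 [157. 236.] med [ 0.558 -0.264  0.062] zmax 0.103 rect [ 546. -288.] [71. 30.] 72.9
creamjar 0.88 [361. 291.] med [0.588 0.135 0.059] zmax 0.066 rect [577. 139.] [39. 49.] 25.1
creamjar 0.62 [157. 238.] med [ 0.557 -0.264  0.063] zmax 0.104 rect [ 522. -280.] [94. 31.] 20.4
marker 0.62 [362. 230.] med [0.415 0.111 0.012] zmax 0.017 rect [407. 102.] [133.  28.] 85.5
marker 0.57 [477. 280.] med [0.475 0.344 0.007] zmax 0.055 rect [451. 345.] [ 48. 304.] 82.2
vial 0.71 [477. 276.] med [0.475 0.344 0.007] zmax 0.055 rect [443. 349.] [ 57. 321.] 82.5
dish 0.97 [211. 190.] med [ 0.367 -0.244  0.009] zmax 0.018 rect [ 374. -239.] [78. 76.] 48.0
```

View pics/top1.png

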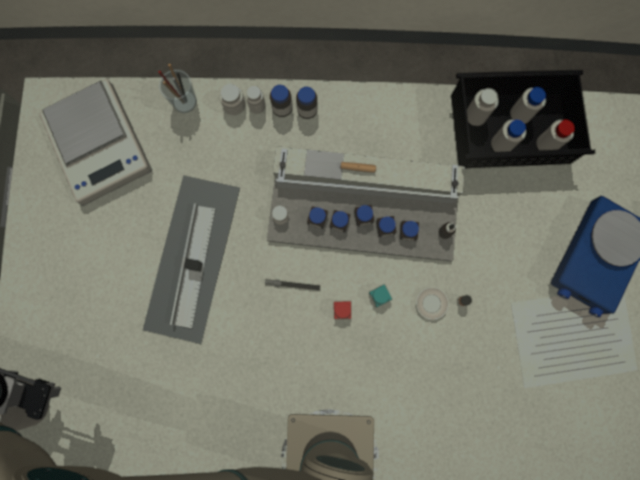

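View pics/scene1.png

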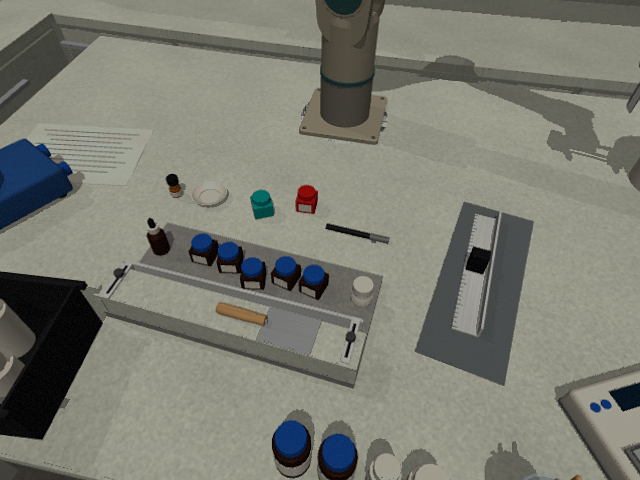

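Run:
```python
from h import *
f=grab_frame("top"); w=cloud(f); X=w[...,0];Y=w[...,1];Z=w[...,2]
def rect(m,l):
    q=(w[m][:,:2]*1000).astype(np.float32); r=cv2.minAreaRect(q); print(l,len(q),np.round(r[0],1),np.round(r[1],1),round(r[2],1)); return q
b=(Y>0.15)&(Y<0.55)&(X>.35)&(X<.6)
rect(b&(Z>.046)&(Z<.065),"grip top")
g=b&(Z>.024)&(Z<.040); q=rect(g,"upright"); 
q=q[np.abs(q[:,1]-350)>30] ; print(len(q),cv2.fitLine(q,cv2.DIST_HUBER,0,.01,.01).ravel())
ang=np.deg2rad(85.6-90)
# rack: step height map, riser line
st=(Y>-.3)&(Y<.2)&(X>.5)&(X<.85)
hist=np.histogram(Z[st],bins=np.arange(0,.11,.004)); print(np.c_[hist[1][:-1],hist[0]].round(3).tolist())
rect(st&(Z>.010)&(Z<.026),"tread");rect(st&(Z>.066)&(Z<.0705+.002)&(X>.62),"top step+strip")
# profile along rows (x) at gaps between jars
for y in (.1,-.04,-.095,-.145,-.225):
    s=st&(abs(Y-y)<.004)&(X>.59)&(X<.72); o=np.argsort(X[s]); print(y,[(int(a*1000),int(b*1000)) for a,b in zip(X[s][o],Z[s][o])][::2])
```

```text
grip top 147 [502.4 249.6] [ 35. 250.] 30.6
upright 267 [461.4 266.3] [207.5 251. ] 81.9
15 [  0.66956174  -0.7427564  441.75058    287.29376   ]
[[0.0, 3731.0], [0.004, 923.0], [0.008, 291.0], [0.012, 1922.0], [0.016, 3898.0], [0.02, 1861.0], [0.024, 345.0], [0.028, 209.0], [0.032, 201.0], [0.036, 214.0], [0.04, 223.0], [0.044, 261.0], [0.048, 375.0], [0.052, 372.0], [0.056, 303.0], [0.06, 574.0], [0.064, 1680.0], [0.068, 2610.0], [0.072, 1721.0], [0.076, 344.0], [0.08, 133.0], [0.084, 170.0], [0.088, 142.0], [0.092, 51.0], [0.096, 43.0], [0.1, 30.0], [0.104, 15.0]]
tread 8085 [674.9 -51.7] [496.7 349.7] 90.0
top step+strip 3379 [736.9 -67.6] [464.9 224.6] 89.8
0.1 [(590, 14), (592, 14), (593, 10), (594, 17), (597, 17), (599, 19), (599, 16), (602, 14), (603, 20), (604, 17), (606, 20), (607, 16), (609, 17), (611, 20), (612, 16), (613, 24), (614, 19), (617, 18), (617, 16), (619, 18), (620, 16), (622, 18), (624, 18), (625, 13), (627, 19), (627, 17), (630, 16), (631, 21), (632, 17), (634, 19), (636, 20), (638, 14), (639, 18), (642, 18), (642, 16), (645, 18), (646, 24), (648, 74), (648, 
[... 3999 characters left out ...]
6, 16), (627, 15), (627, 36), (628, 55), (628, 44), (628, 54), (628, 41), (628, 62), (629, 60), (630, 74), (631, 71), (633, 74), (635, 67), (643, 53), (644, 49), (644, 39), (644, 57), (644, 57), (645, 45), (646, 72), (646, 70), (647, 76), (648, 71), (652, 66), (652, 65), (653, 73), (653, 71), (656, 71), (658, 74), (658, 72), (660, 75), (660, 74), (662, 66), (664, 67), (666, 72), (666, 68), (668, 73), (669, 69), (670, 74), (671, 69), (673, 72), (674, 69), (675, 73), (676, 71), (679, 69), (681, 70), (681, 68), (684, 68), (685, 73), (689, 69), (690, 66), (692, 68), (692, 66), (694, 69), (696, 70), (698, 65), (699, 67), (700, 73), (703, 64), (703, 70), (706, 70), (707, 66), (708, 71), (711, 63)]
```

The top picture shows the ruler on the mat, grip at about (194,265) with the upright leg on its left (+y). The jars run from (317,216) to (410,229) and the strip sits just above them at about row 188. The scene view agrees, with the dropper at (157,238), the creamjar at (362,290) and red and turquoise decoys in front. Next I'll move above the ruler and take a closer look.

```bash
python3 -m handwheel '{"linear":[[2.8,-2.8,0],[2.8,-2.8,0],[2.8,-2.8,0],[2.8,-2.8,0],[2.8,-2.8,0],[2.8,-2.8,0],[2.8,-2.8,0],[2.8,-2.8,0],[2.8,-2.8,0],[2.8,-2.8,0],[0,0,0],[0,0,0]],"angular":[[0,0,-8.3],[0,0,-8.3],[0,0,-8.3],[0,0,-8.3],[0,0,-8.3],[0,0,-8.3],[0,0,-8.3],[0,0,-8.3],[0,0,-8.3],[0,0,-8.3],[0,0,0],[0,0,0]]}' 7 20
cat >> h.py <<'E'
from scipy.spatial.transform import Rotation as Ro
def tool():
    s=telemetry.observe(); R=Ro.from_quat(np.r_[s["tcp_rot"][1:],s["tcp_rot"][0]]).as_matrix()
    print("t",round(s["t"],2),"tcp",s["eef_pos"].round(4),"yaw of y",np.rad2deg(np.arctan2(R[1,1],R[0,1])).round(2),"z",R[:,2].round(4),"F",s["ft_force"].round(2),"M",s["ft_torque"].round(3),"grip",round(s["grip_width"]*9.4,2),s["grasp_force"],"q",s["joints"].round(2))
    return s
E
python3 - <<'E'
from h import *
tool()
f=grab_frame("wrist"); save(f,"w1.png"); w=cloud(f)
print(f["eye"])
for name in ["ruler","ruler_grip","mat"]:
    for d in nets.cut_out(f,name)[:2]:
        q=w[d["pixels"]]; q=q[~np.isnan(q[:,0])]
        print(name,round(d["score"],2),len(q),np.round(d["uv"]))
        for lo,hi in ((-.002,.006),(.005,.012),(.027,.038),(.048,.062)):
            p=(q[(q[:,2]>lo)&(q[:,2]<hi)]*1000).astype(np.float32)
            if len(p)>30:
                r=cv2.minAreaRect(np.ascontiguousarray(p[:,:2])); print("  z",lo,hi,len(p),np.round(np.median(p,0),1),np.round(r[0],1),np.round(r[1],1),round(r[2],1),"line",cv2.fitLine(np.ascontiguousarray(p[:,:2]),cv2.DIST_HUBER,0,.01,.01).ravel().round(3))
E
```

```text
t: 2.75
eef_pos: [0.4488, 0.3484, 0.2054]
tcp_rot: [-0.001, 0.755, 0.656, -0.0]
ft_force: [-1.2, 0.6, -0.3]
grip_width: 0.742
grasp_force: 0.0
t 2.75 tcp [0.4488 0.3484 0.2054] yaw of y -8.02 z [-8.e-04  7.e-04 -1.e+00] F [-1.21  0.57 -0.33] M [-0.076  0.094 -0.019] grip 6.98 0.0 q [-0.99  0.54  0.44  1.76 -0.29  0.9  -0.57]
[0.46085646 0.42580791 0.38468187]
ruler 0.71 16615 [320. 223.]
  z -0.002 0.006 1002 [471.4 341.9   5.7] [446.8 344.8] [ 51.8 315.8] 82.1 line [ 9.90000e-01 -1.44000e-01  4.60558e+02  3.41841e+02]
  z 0.005 0.012 12169 [461.3 342.    7.2] [452.2 344.7] [ 50.2 300.7] 82.2 line [ 9.91000e-01 -1.36000e-01  4.51595e+02  3.42026e+02]
  z 0.027 0.038 1991 [448.5 367.6  32.9] [454.4 362.9] [ 13.8 299.8] 82.2 line [ 9.91000e-01 -1.35000e-01  4.51973e+02  3.67927e+02]
  z 0.048 0.062 1172 [451.9 342.4  55. ] [451.8 341.3] [34.1 23.5] 81.8 line [1.42000e-01 9.90000e-01 4.51810e+02 3.42279e+02]
ruler_grip 0.76 16108 [323. 222.]
  z -0.002 0.006 818 [475.4 340.7   5.8] [452.8 342.5] [ 48.6 301.8] 80.9 line [ 9.91000e-01 -1.31000e-01  4.61166e+02  3.41351e+02]
  z 0.005 0.012 11877 [464.7 341.9   7.2] [452.1 345.2] [ 49.2 300.4] 82.2 line [ 9.91000e-01 -1.35000e-01  4.51798e+02  3.42009e+02]
  z 0.027 0.038 1965 [449.5 367.3  32.8] [455.1 362.8] [ 13.8 297.1] 82.2 line [ 9.91000e-01 -1.35000e-01  4.53372e+02  3.67742e+02]
  z 0.048 0.062 1162 [451.9 342.5  55. ] [451.8 341.4] [34.1 23.5] 82.0 line [1.35000e-01 9.91000e-01 4.51844e+02 3.42303e+02]
mat 0.93 48505 [348. 184.]
  z -0.002 0.006 48258 [479.6 375.2   3. ] [473.1 352.7] [153.4 405.9] 79.1 line [ 9.76000e-01 -2.19000e-01  4.70615e+02  3.78550e+02]
  z 0.005 0.012 524 [459.4 367.9   5.5] [472.2 354.4] [147.4 395.2] 79.1 line [ 9.90000e-01 -1.43000e-01  4.34364e+02  3.71880e+02]
```

View pics/w1.png

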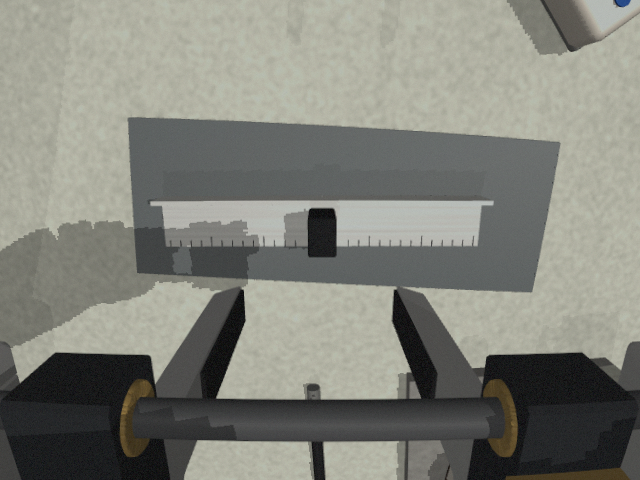

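The wrist picture shows the ruler with its grip at (322,232) and the upright leg at the top edge (+y), and both fingers open and clear. Next: descend and grasp.

```bash
python3 -m handwheel '{"linear":[[0.32,-0.7,-2],[0,0,-4],[0,0,-4],[0,0,-3],[0,0,-2.5],[0,0,-2],[0,0,-1],[0,0,-0.6],[0,0,0],[0,0,0]],"angular":[[0,0,0.2],[0,0,0],[0,0,0],[0,0,0],[0,0,0],[0,0,0],[0,0,0],[0,0,0],[0,0,0],[0,0,0]]}' 7 20
python3 -c "from h import *; tool()"
```

```text
t: 4.2
eef_pos: [0.4531, 0.3409, 0.0151]
tcp_rot: [0.0, 0.754, 0.657, 0.001]
ft_force: [0.5, -0.3, 1.0]
grip_width: 0.742
grasp_force: 0.0
t 4.2 tcp [0.4531 0.3409 0.0151] yaw of y -7.91 z [ 9.e-04  8.e-04 -1.e+00] F [ 0.47 -0.31  0.98] M [-0.089  0.11   0.01 ] grip 6.97 0.0 q [-0.87  0.81  0.28  1.9  -0.44  0.5  -0.42]
```

```bash
python3 -m handwheel '{"linear":[[0,0,0],[0,0,0],[0,0,0],[0,0,0],[0,0,0],[0,0,0],[0,0,0],[0,0,0]],"angular":[[0,0,0],[0,0,0],[0,0,0],[0,0,0],[0,0,0],[0,0,0],[0,0,0],[0,0,0]]}' 1.8 55
python3 -c "from h import *; tool()"
```

```text
t: 5.2
eef_pos: [0.452, 0.3406, 0.0144]
tcp_rot: [-0.0, 0.754, 0.657, -0.0]
ft_force: [-3.0, 0.7, 1.2]
grip_width: 0.253
grasp_force: 55.0
t 5.2 tcp [0.452  0.3406 0.0144] yaw of y -7.9 z [-1.e-03 -1.e-04 -1.e+00] F [-3.03  0.69  1.19] M [-0.02   0.415  0.004] grip 2.37 54.99891757965088 q [-0.87  0.81  0.28  1.9  -0.44  0.5  -0.42]
```

```bash
python3 -m handwheel '{"linear":[[0,0,1],[0,0,2],[0,0,3],[0,0,4],[0,0,4],[0,0,0],[0,0,0]],"angular":[[0,0,0],[0,0,0],[0,0,0],[0,0,0],[0,0,0],[0,0,0],[0,0,0]]}'
python3 - <<'E'
from h import *
tool()
for cam in ("top","top"):
    f=grab_frame(cam); w=cloud(f); X,Y,Z=w[...,0],w[...,1],w[...,2]
    for nm,c,z0,z1 in (("strip",.6423,.03,.066),("riser",.6618,.03,.062)):
        sl=.063 if nm=="strip" else .0785
        m=(abs(X-c-sl*Y)<.006)&(Z>z0)&(Z<z1)&(Y>-.28)&(Y<.14)
        p=np.ascontiguousarray(w[m][:,:2]*1000).astype(np.float32)
        l=cv2.fitLine(p,cv2.DIST_HUBER,0,.01,.01).ravel(); print(nm,len(p),"normal deg",np.rad2deg(np.arctan(-l[0]/l[1])).round(2),"x at y=-.068",(l[2]+l[0]/l[1]*(-68-l[3])).round(1))
    m=(Z>.012)&(Z<.024)&(Y>-.27)&(Y<.14)&(X>.47)&(X<.62); q=w[m]; print("tread z",np.median(q[:,2]), "front x at y~-.068",np.percentile(q[abs(q[:,1]+.068)<.01][:,0],1))
    # jars
    m=((Z>.055)&(Z<.075)&(X>.5)&(X<.615)&(Y>-.22)&(Y<.09)).astype(np.uint8); n,lab,st,_=cv2.connectedComponentsWithStats(m)
    for i in range(1,n):
        if st[i,4]>60:
            p=w[lab==i]; print("lid",np.round((p[:,:2].max(0)+p[:,:2].min(0))/2,3),len(p))
E
```

```text
t: 6.08
eef_pos: [0.4521, 0.3401, 0.1539]
tcp_rot: [-0.0, 0.754, 0.657, -0.0]
ft_force: [-0.3, -0.6, -2.8]
grip_width: 0.254
grasp_force: 55.0
t 6.08 tcp [0.4521 0.3401 0.1539] yaw of y -7.92 z [-8.e-04 -6.e-04 -1.e+00] F [-0.27 -0.58 -2.76] M [-0.11   0.104  0.027] grip 2.39 54.998230934143066 q [-0.96  0.61  0.42  1.82 -0.33  0.79 -0.51]
strip 627 normal deg -3.72 x at y=-.068 638.4
riser 548 normal deg -4.62 x at y=-.068 657.0
tread z 0.017967227088856896 front x at y~-.068 0.49740621470023627
lid [ 0.583 -0.068] 214
lid [0.574 0.044] 218
lid [ 0.567 -0.01 ] 222
lid [ 0.556 -0.123] 214
lid [ 0.547 -0.178] 211
strip 643 normal deg -3.77 x at y=-.068 638.4
riser 547 normal deg -4.64 x at y=-.068 657.0
tread z 0.01787893820365527 front x at y~-.068 0.49725331391842753
lid [ 0.583 -0.069] 225
lid [0.572 0.044] 217
lid [ 0.568 -0.01 ] 221
lid [ 0.556 -0.123] 217
lid [ 0.547 -0.178] 207
```

```bash
python3 -m handwheel '{"linear":[[0.32,-4,0],[0.32,-4,0],[0.32,-4,0],[0.32,-4,0],[0.32,-4,0],[0.32,-4,0],[0.32,-4,0],[0.32,-4,0],[0.32,-4,0],[0.32,-3.9,0],[0,0,0],[0,0,0]],"angular":[[0,0,-8.6],[0,0,-8.6],[0,0,-8.6],[0,0,-8.6],[0,0,-8.6],[0,0,-8.6],[0,0,-8.6],[0,0,-8.6],[0,0,-8.6],[0,0,-8.6],[0,0,0],[0,0,0]]}'
python3 - <<'E'
from h import *
s=tool()
f=grab_frame("wrist"); save(f,"w2.png"); w=cloud(f); X,Y,Z=w[...,0],w[...,1],w[...,2]
u=s["eef_pos"][2]-.0114
m=(abs(Z-(u+.030))<.008)&(abs(X-.51)<.03)
p=np.ascontiguousarray(w[m][:,:2]*1000).astype(np.float32)
print(len(p)); r=cv2.minAreaRect(p); print(r)
m=(abs(X-.6427-.063*Y)<.012)&(Z>.03)&(Z<.066)&(Y>-.28)&(Y<.14)
p=np.ascontiguousarray(w[m][:,:2]*1000).astype(np.float32)
if len(p)>50:
    l=cv2.fitLine(p,cv2.DIST_HUBER,0,.01,.01).ravel(); print("strip",len(p),"normal deg",np.rad2deg(np.arctan(-l[0]/l[1])).round(2),"x at -.068",(l[2]+l[0]/l[1]*(-68-l[3])).round(1))
E
```

```text
t: 7.68
eef_pos: [0.4839, -0.0577, 0.1536]
tcp_rot: [-0.0, 0.999, -0.034, -0.001]
ft_force: [0.4, 0.0, -3.1]
grip_width: 0.253
grasp_force: 55.0
t 7.67 tcp [ 0.4839 -0.0577  0.1536] yaw of y -93.86 z [-2.2e-03  6.0e-04 -1.0e+00] F [ 0.36  0.04 -3.07] M [0.056 0.125 0.036] grip 2.38 54.9983274936676 q [-0.47  0.6   0.8   2.03 -0.62  0.77 -0.92]
10994
((503.8437194824219, -60.44892883300781), (287.6910095214844, 22.094030380249023), 86.26054382324219)
strip 9725 normal deg -3.77 x at -.068 639.9
```

View pics/w2.png

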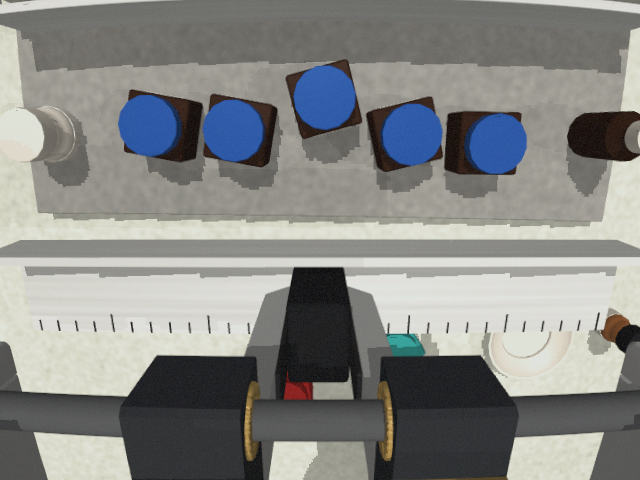

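The wrist picture shows the ruler edge (row 245) parallel to the strip, with the five jars in front at rows 98–140. The dropper (600,135) and creamjar (35,135) lie clear past the ends. Next: lower the ruler.

```bash
python3 -m handwheel '{"linear":[[0,0,-2.5],[0,0,-3],[0,0,-3],[0,0,-2],[0,0,-0.9],[0,0,-0.4],[0,0,0],[0,0,0],[0,0,0]],"angular":[[0,0,0],[0,0,0],[0,0,0],[0,0,0],[0,0,0],[0,0,0],[0,0,0],[0,0,0],[0,0,0]]}'
python3 -c "from h import *; tool()"
```

```text
t: 8.85
eef_pos: [0.4851, -0.0584, 0.037]
tcp_rot: [-0.0, 0.999, -0.034, 0.001]
ft_force: [0.6, -0.5, -1.8]
grip_width: 0.252
grasp_force: 55.0
t 8.85 tcp [ 0.4851 -0.0584  0.037 ] yaw of y -93.91 z [ 0.001 -0.    -1.   ] F [ 0.6  -0.48 -1.77] M [0.026 0.191 0.069] grip 2.37 54.998356103897095 q [-0.3   0.76  0.56  2.11 -0.86  0.51 -0.72]
```

```bash
python3 -m handwheel '{"linear":[[0.3,-0.02,0],[0.4,-0.026,0],[0.5,-0.033,0],[0.5,-0.033,0],[0.5,-0.033,0],[0.5,-0.033,0],[0.5,-0.033,0],[0.5,-0.033,0],[0.5,-0.033,0],[0.5,-0.033,0],[0.5,-0.033,0],[0.5,-0.033,0]],"angular":[[0,0,0],[0,0,0],[0,0,0],[0,0,0],[0,0,0],[0,0,0],[0,0,0],[0,0,0],[0,0,0],[0,0,0],[0,0,0],[0,0,0]]}'
python3 - <<'E'
from h import *
tool()
f=grab_frame("wrist"); save(f,"w3.png")
E
```

```text
t: 10.35
eef_pos: [0.542, -0.0621, 0.0364]
tcp_rot: [-0.0, 0.999, -0.034, -0.0]
ft_force: [-1.3, -0.1, -3.3]
grip_width: 0.252
grasp_force: 55.0
t 10.35 tcp [ 0.542  -0.0621  0.0364] yaw of y -93.91 z [-0.e+00  1.e-04 -1.e+00] F [-1.3  -0.09 -3.26] M [ 0.048  0.494 -0.021] grip 2.37 54.9979305267334 q [-0.32  0.83  0.61  1.96 -0.81  0.62 -0.81]
```

View pics/w3.png

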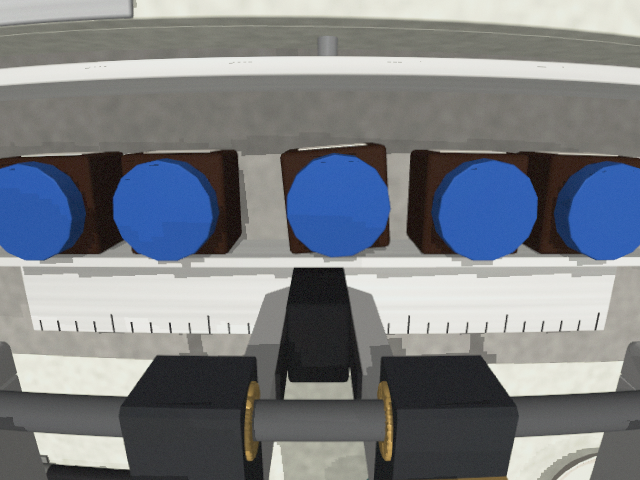

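The picture shows the jars squaring up on the ruler edge, with jar 3 (338,205) still slightly turned. I'll keep going slowly.

```bash
python3 -m handwheel '{"linear":[[0.3,-0.02,0],[0.3,-0.02,0],[0.3,-0.02,0],[0.2,-0.013,0],[0.2,-0.013,0],[0.2,-0.013,0],[0.2,-0.013,0],[0.1,-0.007,0],[0.1,-0.007,0],[0,0,0],[0,0,0]],"angular":[[0,0,0],[0,0,0],[0,0,0],[0,0,0],[0,0,0],[0,0,0],[0,0,0],[0,0,0],[0,0,0],[0,0,0],[0,0,0]]}'
python3 -c "from h import *; tool()"
```

```text
t: 11.78
eef_pos: [0.5609, -0.0635, 0.0365]
tcp_rot: [0.0, 0.999, -0.034, 0.0]
ft_force: [-1.3, 0.9, -2.9]
grip_width: 0.256
grasp_force: 55.0
t 11.78 tcp [ 0.5609 -0.0635  0.0365] yaw of y -93.92 z [ 4.e-04 -1.e-04 -1.e+00] F [-1.31  0.91 -2.94] M [ 0.013  0.405 -0.014] grip 2.4 54.99824345111847 q [-0.32  0.85  0.63  1.9  -0.8   0.66 -0.83]
```

```bash
python3 -m handwheel '{"linear":[[0.1,-0.007,0],[0.1,-0.007,0],[0.1,-0.007,0],[0.05,-0.003,0],[0,0,0]],"angular":[[0,0,0],[0,0,0],[0,0,0],[0,0,0],[0,0,0]]}'
python3 -c "from h import *; tool()"
```

```text
t: 12.4
eef_pos: [0.5642, -0.0638, 0.0365]
tcp_rot: [0.0, 0.999, -0.034, 0.0]
ft_force: [-1.1, -0.4, -2.0]
grip_width: 0.252
grasp_force: 55.0
t 12.4 tcp [ 0.5642 -0.0638  0.0365] yaw of y -93.92 z [ 1.e-04 -0.e+00 -1.e+00] F [-1.05 -0.42 -1.98] M [0.04  0.584 0.056] grip 2.37 54.99867618083954 q [-0.32  0.85  0.63  1.89 -0.79  0.67 -0.84]
```

```bash
python3 -m handwheel '{"linear":[[0.05,-0.003,0],[0.05,-0.003,0],[0,0,0]],"angular":[[0,0,0],[0,0,0],[0,0,0]]}'
python3 -c "from h import *; tool()"
```

```text
t: 12.78
eef_pos: [0.5653, -0.0638, 0.0365]
tcp_rot: [0.0, 0.999, -0.034, 0.0]
ft_force: [-1.7, 0.0, -1.5]
grip_width: 0.252
grasp_force: 55.0
t 12.78 tcp [ 0.5653 -0.0638  0.0365] yaw of y -93.91 z [ 2.e-04 -1.e-04 -1.e+00] F [-1.66  0.01 -1.48] M [0.053 0.578 0.034] grip 2.37 54.998570680618286 q [-0.32  0.85  0.63  1.89 -0.79  0.67 -0.84]
```

```bash
python3 -m handwheel '{"linear":[[0.05,-0.003,0],[0.05,-0.003,0],[0,0,0]],"angular":[[0,0,0],[0,0,0],[0,0,0]]}'
python3 -c "from h import *; tool()"
```

```text
t: 13.15
eef_pos: [0.5663, -0.0639, 0.0365]
tcp_rot: [0.0, 0.999, -0.034, 0.0]
ft_force: [-2.7, 0.2, -1.9]
grip_width: 0.253
grasp_force: 55.0
t 13.15 tcp [ 0.5663 -0.0639  0.0365] yaw of y -93.92 z [ 2.e-04 -1.e-04 -1.e+00] F [-2.74  0.19 -1.91] M [0.013 0.578 0.039] grip 2.38 54.99845802783966 q [-0.32  0.85  0.63  1.89 -0.79  0.67 -0.84]
```

```bash
python3 -m handwheel '{"linear":[[0.05,-0.003,0],[0,0,0]],"angular":[[0,0,0],[0,0,0]]}'
python3 -c "from h import *; tool()"
```

```text
t: 13.4
eef_pos: [0.5668, -0.0639, 0.0365]
tcp_rot: [0.0, 0.999, -0.034, 0.0]
ft_force: [-2.0, -0.4, -2.1]
grip_width: 0.253
grasp_force: 55.0
t 13.4 tcp [ 0.5668 -0.0639  0.0365] yaw of y -93.92 z [ 2.e-04 -1.e-04 -1.e+00] F [-2.01 -0.44 -2.13] M [-0.     0.656 -0.024] grip 2.38 54.99862253665924 q [-0.32  0.85  0.63  1.89 -0.79  0.67 -0.84]
```

```bash
python3 -m handwheel '{"linear":[[0.05,-0.003,0],[0.05,-0.003,0],[0,0,0]],"angular":[[0,0,0],[0,0,0],[0,0,0]]}'
python3 -c "from h import *; tool()"
```

```text
t: 13.78
eef_pos: [0.5678, -0.064, 0.0365]
tcp_rot: [0.0, 0.999, -0.034, 0.0]
ft_force: [-0.7, -0.3, -2.2]
grip_width: 0.252
grasp_force: 55.0
t 13.78 tcp [ 0.5678 -0.064   0.0365] yaw of y -93.91 z [ 2.e-04 -1.e-04 -1.e+00] F [-0.69 -0.3  -2.25] M [0.028 0.567 0.007] grip 2.37 54.99828279018402 q [-0.32  0.85  0.63  1.88 -0.79  0.67 -0.84]
```

```bash
python3 -m handwheel '{"linear":[[0.05,-0.003,0],[0,0,0]],"angular":[[0,0,0],[0,0,0]]}'
python3 -c "from h import *; tool()"
```

```text
t: 14.02
eef_pos: [0.5679, -0.064, 0.0365]
tcp_rot: [-0.0, 0.999, -0.034, -0.0]
ft_force: [-3.2, -0.4, -1.7]
grip_width: 0.253
grasp_force: 55.0
t 14.03 tcp [ 0.5679 -0.064   0.0365] yaw of y -93.91 z [-5.e-04  0.e+00 -1.e+00] F [-3.2  -0.44 -1.73] M [0.009 0.873 0.036] grip 2.38 54.999167919158936 q [-0.32  0.85  0.63  1.88 -0.79  0.67 -0.84]
```

```bash
cat >> h.py <<'E'
def avg(n=6):
    F=[];M=[]
    for _ in range(n):
        grab_frame("wrist"); s=telemetry.observe(); F.append(s["ft_force"]);M.append(s["ft_torque"])
    tool(); print("avg F",np.mean(F,0).round(2),"M",np.mean(M,0).round(3),"maxFx",np.min(F,0)[0].round(2))
E
python3 -m handwheel '{"linear":[[0.02,-0.001,0],[0.02,-0.001,0],[0,0,0]],"angular":[[0,0,0],[0,0,0],[0,0,0]]}'
python3 -c "from h import *; avg()"
```

```text
t: 14.4
eef_pos: [0.5679, -0.064, 0.0364]
tcp_rot: [-0.0, 0.999, -0.034, -0.001]
ft_force: [-5.2, -0.8, 0.9]
grip_width: 0.251
grasp_force: 55.0
t 14.7 tcp [ 0.5679 -0.064   0.0364] yaw of y -93.92 z [-1.1e-03  3.0e-04 -1.0e+00] F [-5.    0.12  0.69] M [0.046 1.361 0.023] grip 2.36 54.999842047691345 q [-0.32  0.85  0.63  1.88 -0.79  0.68 -0.84]
avg F [-4.92 -0.15 -0.07] M [0.016 1.319 0.035] maxFx -5.84
```

```bash
python3 -m handwheel '{"linear":[[0.02,-0.001,0],[0.02,-0.001,0],[0,0,0]],"angular":[[0,0,0],[0,0,0],[0,0,0]]}'
python3 -c "from h import *; avg()"
```

```text
t: 15.08
eef_pos: [0.5679, -0.064, 0.0363]
tcp_rot: [-0.0, 0.999, -0.034, -0.001]
ft_force: [-6.4, -0.9, 1.2]
grip_width: 0.256
grasp_force: 55.0
t 15.38 tcp [ 0.5679 -0.0639  0.0364] yaw of y -93.92 z [-1.7e-03  4.0e-04 -1.0e+00] F [-5.18  0.09  0.82] M [0.052 1.446 0.036] grip 2.35 54.999960064888 q [-0.32  0.85  0.63  1.88 -0.79  0.68 -0.84]
avg F [-5.96  0.09  0.32] M [0.028 1.446 0.046] maxFx -6.89
```

```bash
python3 -m handwheel '{"linear":[[0.02,-0.001,0],[0.02,-0.001,0],[0.02,-0.001,0],[0.02,-0.001,0],[0,0,0]],"angular":[[0,0,0],[0,0,0],[0,0,0],[0,0,0],[0,0,0]]}'
python3 -c "from h import *; avg()"
```

```text
t: 16.0
eef_pos: [0.5679, -0.0639, 0.0363]
tcp_rot: [-0.0, 0.999, -0.034, -0.002]
ft_force: [-6.9, -0.8, 1.0]
grip_width: 0.252
grasp_force: 55.0
t 16.3 tcp [ 0.5679 -0.0639  0.0363] yaw of y -93.93 z [-3.1e-03  8.0e-04 -1.0e+00] F [-7.72 -0.21  1.99] M [0.028 1.817 0.01 ] grip 2.39 55.00049114227295 q [-0.32  0.86  0.63  1.88 -0.79  0.68 -0.84]
avg F [-7.03 -0.1   1.97] M [0.024 1.78  0.061] maxFx -7.72
```

```bash
python3 -m handwheel '{"linear":[[0.03,-0.002,0],[0.03,-0.002,0],[0.03,-0.002,0],[0.03,-0.002,0],[0,0,0]],"angular":[[0,0,0],[0,0,0],[0,0,0],[0,0,0],[0,0,0]]}'
python3 -c "from h import *; avg()"
```

```text
t: 16.92
eef_pos: [0.5679, -0.0639, 0.0361]
tcp_rot: [-0.001, 0.999, -0.034, -0.003]
ft_force: [-9.7, 0.2, 3.0]
grip_width: 0.254
grasp_force: 55.0
t 17.23 tcp [ 0.5679 -0.0639  0.0361] yaw of y -93.93 z [-0.0052  0.0013 -1.    ] F [-8.65 -0.69  3.3 ] M [0.085 2.269 0.08 ] grip 2.37 55.000927448272705 q [-0.32  0.86  0.63  1.88 -0.79  0.68 -0.85]
avg F [-9.23  0.21  2.93] M [0.042 2.253 0.075] maxFx -9.58
```

```bash
python3 -m handwheel '{"linear":[[0.03,-0.002,0],[0.03,-0.002,0],[0,0,0],[0,0,0],[0,0,0],[0,0,0]],"angular":[[0,0,0.05],[0,0,0.05],[0,0,0],[0,0,0],[0,0,0],[0,0,0]]}'
python3 - <<'E'
from h import *
avg()
f=grab_frame("wrist"); save(f,"w4.png")
f=grab_frame("scene"); cv2.imwrite("pics/s4.png",cv2.resize(f["frame"][200:330,150:400,::-1],None,fx=3,fy=3,interpolation=cv2.INTER_CUBIC))
E
```

```text
t: 17.98
eef_pos: [0.5679, -0.0639, 0.036]
tcp_rot: [-0.001, 0.999, -0.034, -0.003]
ft_force: [-10.5, 0.2, 3.1]
grip_width: 0.251
grasp_force: 55.0
t 18.27 tcp [ 0.5679 -0.0639  0.036 ] yaw of y -93.86 z [-0.0063  0.0017 -1.    ] F [-10.74  -0.06   2.88] M [ 0.01   2.481 -0.018] grip 2.39 55.00053942203522 q [-0.32  0.86  0.63  1.88 -0.79  0.68 -0.84]
avg F [-10.87  -0.05   3.51] M [ 0.01   2.462 -0.018] maxFx -11.54
```

View pics/w4.png

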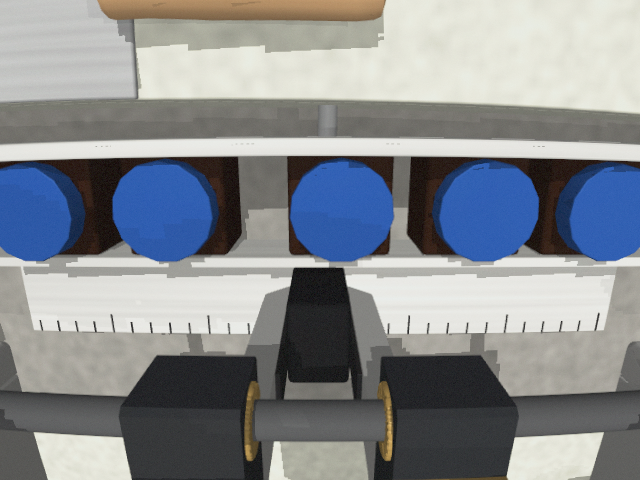

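View pics/s4.png

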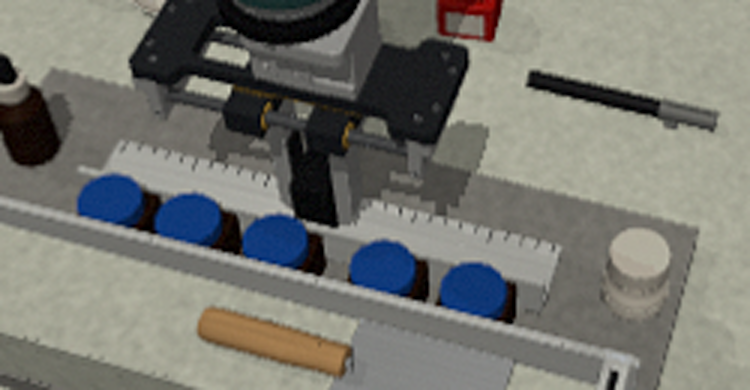

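The pictures show all five jars standing square between the ruler (row 262) and the strip (row 150). The press is about 10.9 N with almost no turning moment, so it is even. Next: draw back.

```bash
python3 -m handwheel '{"linear":[[0,0,0],[-0.1,0.007,0],[-0.1,0.007,0],[-0.1,0.007,0],[-0.1,0.007,0],[-0.2,0.013,0],[-0.4,0.026,0],[-0.8,0.052,0],[-1.5,0.1,0],[-2,0.13,0],[-2,0.13,0],[-1.5,0.1,0]],"angular":[[0,0,0],[0,0,0],[0,0,0],[0,0,0],[0,0,0],[0,0,0],[0,0,0],[0,0,0],[0,0,0],[0,0,0],[0,0,0],[0,0,0]]}'
python3 - <<'E'
from h import *
tool()
f=grab_frame("wrist"); save(f,"w5.png"); w=cloud(f); X,Y,Z=w[...,0],w[...,1],w[...,2]
m=((Z>.055)&(Z<.075)&(X>.54)&(X<.628+.063*Y+.005)&(Y>-.24)&(Y<.1)).astype(np.uint8); n,lab,st,_=cv2.connectedComponentsWithStats(m)
for i in range(1,n):
    if st[i,4]>200:
        p=w[lab==i]; c=(p[:,:2].max(0)+p[:,:2].min(0))/2; print("lid",c.round(4),"dist to strip line",np.round((.6384-(c[0]-.065*(c[1]+.068)))*1000,1),len(p))
E
```

```text
t: 19.88
eef_pos: [0.4826, -0.0584, 0.0368]
tcp_rot: [0.0, 0.999, -0.033, 0.0]
ft_force: [0.9, 0.1, -3.3]
grip_width: 0.25
grasp_force: 55.0
t 19.88 tcp [ 0.4826 -0.0584  0.0368] yaw of y -93.83 z [ 4.e-04 -1.e-04 -1.e+00] F [ 0.87  0.08 -3.26] M [-0.013  0.171 -0.004] grip 2.35 54.99847054481506 q [-0.3   0.76  0.56  2.11 -0.86  0.51 -0.72]
lid [0.6126 0.0396] dist to strip line 32.8 1831
lid [ 0.608  -0.0089] dist to strip line 34.2 1995
lid [ 0.6037 -0.0759] dist to strip line 34.2 1663
lid [ 0.6006 -0.1309] dist to strip line 33.7 2044
lid [ 0.5987 -0.1745] dist to strip line 32.8 1855
```

View pics/w5.png

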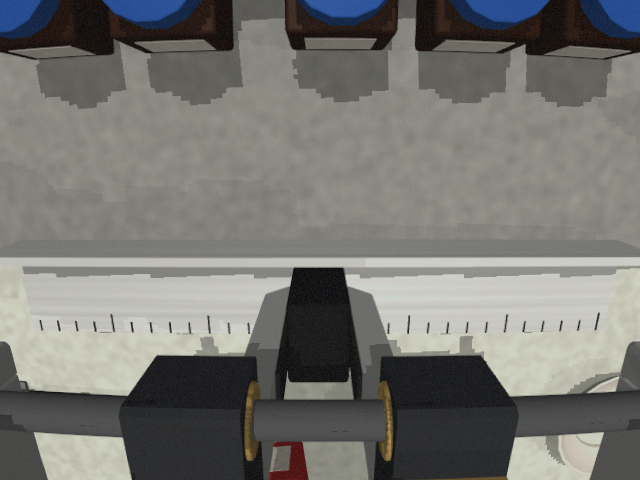

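The picture shows the jars standing in line at the top (rows 40–55) with the ruler clear of them. Next: lift and carry it back to the mat.

```bash
python3 -m handwheel '{"linear":[[0,0,1],[0,0,2],[0,0,3],[0,0,3],[0,0,3],[0,0,0]],"angular":[[0,0,0],[0,0,0],[0,0,0],[0,0,0],[0,0,0],[0,0,0]]}'
python3 -m handwheel '{"linear":[[-0.15,4,0],[-0.15,4,0],[-0.15,4,0],[-0.15,4,0],[-0.15,4,0],[-0.15,4,0],[-0.15,4,0],[-0.15,4,0],[-0.15,4,0],[-0.15,4,0],[0,0,0],[0,0,0]],"angular":[[0,0,8.3],[0,0,8.3],[0,0,8.3],[0,0,8.3],[0,0,8.3],[0,0,8.3],[0,0,8.3],[0,0,8.3],[0,0,8.3],[0,0,8.3],[0,0,0],[0,0,0]]}'
python3 - <<'E'
from h import *
tool()
f=grab_frame("top"); w=cloud(f); X,Y,Z=w[...,0],w[...,1],w[...,2]
m=((Z>.055)&(Z<.075)&(X>.54)&(X<.632+.063*Y)&(Y>-.24)&(Y<.1)).astype(np.uint8); n,lab,st,_=cv2.connectedComponentsWithStats(m)
for i in range(1,n):
    if st[i,4]>60:
        p=w[lab==i]; c=(p[:,:2].max(0)+p[:,:2].min(0))/2; print("lid",c.round(4),"dist",np.round((.6384-(c[0]-.065*(c[1]+.068)))*1000,1),len(p))
E
```

```text
t: 20.68
eef_pos: [0.4861, -0.0589, 0.1588]
tcp_rot: [0.0, 0.999, -0.033, 0.003]
ft_force: [0.3, 0.1, -3.6]
grip_width: 0.254
grasp_force: 55.0
t: 22.18
eef_pos: [0.4683, 0.3406, 0.1555]
tcp_rot: [0.0, 0.771, 0.637, -0.001]
ft_force: [0.4, -0.7, -3.2]
grip_width: 0.255
grasp_force: 55.0
t 22.18 tcp [0.4683 0.3406 0.1555] yaw of y -10.88 z [-0.0011 -0.0017 -1.    ] F [ 0.42 -0.68 -3.24] M [-0.141  0.097  0.013] grip 2.4 54.99819874763489 q [-0.95  0.62  0.44  1.78 -0.34  0.82 -0.54]
lid [0.6199 0.0455] dist 25.8 176
lid [ 0.6163 -0.0097] dist 25.9 174
lid [ 0.6117 -0.0761] dist 26.2 181
lid [ 0.6082 -0.131 ] dist 26.1 174
lid [ 0.6045 -0.1805] dist 26.6 186
```

```bash
python3 -m handwheel '{"linear":[[0.4,0.9,-2],[0,0,-3],[0,0,-3],[0,0,-3],[0,0,-1.5],[0,0,-0.8],[0,0,-0.3],[0,0,0],[0,0,0]],"angular":[[0,0,0],[0,0,0],[0,0,0],[0,0,0],[0,0,0],[0,0,0],[0,0,0],[0,0,0],[0,0,0]]}'
python3 -m handwheel '{"linear":[[0,0,-0.1],[0,0,-0.1],[0,0,0],[0,0,0]],"angular":[[0,0,0],[0,0,0],[0,0,0],[0,0,0]]}'
python3 -c "from h import *; avg(4)"
```

```text
t: 23.35
eef_pos: [0.473, 0.3511, 0.0213]
tcp_rot: [-0.0, 0.771, 0.637, 0.001]
ft_force: [1.1, -1.0, -3.5]
grip_width: 0.253
grasp_force: 55.0
t: 23.85
eef_pos: [0.4726, 0.3506, 0.0185]
tcp_rot: [-0.0, 0.771, 0.637, 0.0]
ft_force: [-0.4, 0.3, -2.8]
grip_width: 0.252
grasp_force: 55.0
t 24.05 tcp [0.4726 0.3506 0.0185] yaw of y -10.81 z [ 1.e-04  1.e-04 -1.e+00] F [ 0.04 -0.38 -3.09] M [-0.106  0.052  0.054] grip 2.34 54.998218417167664 q [-0.88  0.82  0.32  1.84 -0.45  0.55 -0.46]
avg F [ 0.33  0.01 -2.59] M [-0.094  0.094  0.012] maxFx -0.15
```

```bash
python3 -m handwheel '{"linear":[[0,0,-0.1],[0,0,-0.1],[0,0,-0.1],[0,0,-0.08],[0,0,0],[0,0,0]],"angular":[[0,0,0],[0,0,0],[0,0,0],[0,0,0],[0,0,0],[0,0,0]]}'
python3 -c "from h import *; avg(4)"
```

```text
t: 24.8
eef_pos: [0.4726, 0.3506, 0.0147]
tcp_rot: [-0.0, 0.771, 0.637, 0.0]
ft_force: [0.4, -0.2, -2.3]
grip_width: 0.253
grasp_force: 55.0
t 25.0 tcp [0.4726 0.3506 0.0147] yaw of y -10.82 z [ 1.e-04  0.e+00 -1.e+00] F [-0.17  0.13 -2.8 ] M [-0.14   0.071 -0.028] grip 2.37 54.998284578323364 q [-0.88  0.83  0.31  1.84 -0.45  0.55 -0.46]
avg F [ 0.   -0.04 -2.99] M [-0.114  0.078  0.01 ] maxFx -0.17
```

```bash
python3 -m handwheel '{"linear":[[0,0,-0.05],[0,0,-0.05],[0,0,0],[0,0,0]],"angular":[[0,0,0],[0,0,0],[0,0,0],[0,0,0]]}'
python3 -c "from h import *; avg(4)"
```

```text
t: 25.5
eef_pos: [0.4726, 0.3507, 0.0144]
tcp_rot: [-0.0, 0.771, 0.637, 0.0]
ft_force: [-1.1, -0.7, 5.0]
grip_width: 0.253
grasp_force: 55.0
t 25.7 tcp [0.4726 0.3507 0.0144] yaw of y -10.82 z [ 0.e+00  5.e-04 -1.e+00] F [-0.9   0.01  5.39] M [-0.326  0.54   0.026] grip 2.37 55.00127971172333 q [-0.88  0.83  0.31  1.84 -0.46  0.54 -0.46]
avg F [-0.48 -0.56  5.15] M [-0.331  0.552  0.013] maxFx -0.9
```

The ruler is down on the mat. Next: release and withdraw.

```bash
python3 -m handwheel '{"linear":[[0,0,0.04],[0,0,0],[0,0,0],[0,0,0],[0,0,0],[0,0,0],[0,0,0]],"angular":[[0,0,0],[0,0,0],[0,0,0],[0,0,0],[0,0,0],[0,0,0],[0,0,0]]}' 6.5 20
python3 -m handwheel '{"linear":[[0,0,0.5],[0,0,1],[0,0,2],[0,0,4],[0,0,4],[0,0,4],[0,0,0],[0,0,0],[0,0,0],[0,0,0]],"angular":[[0,0,0],[0,0,0],[0,0,0],[0,0,0],[0,0,0],[0,0,0],[0,0,0],[0,0,0],[0,0,0],[0,0,0]]}'
python3 - <<'E'
from h import *
tool()
f=grab_frame("wrist"); w=cloud(f)
for name in ["ruler","mat"]:
    d=nets.cut_out(f,name)[0]; q=w[d["pixels"]]; q=q[~np.isnan(q[:,0])]
    for lo,hi in ((0,.005),(.005,.012),(.048,.062)):
        p=q[(q[:,2]>lo)&(q[:,2]<hi)]
        if len(p)>300: r=cv2.minAreaRect(np.ascontiguousarray(p[:,:2]*1000).astype(np.float32)); print(name,lo,np.median(p[:,2]).round(4),r)
E
```

```text
t: 26.58
eef_pos: [0.4726, 0.3506, 0.0141]
tcp_rot: [-0.0, 0.771, 0.637, -0.0]
ft_force: [0.0, -0.1, 0.5]
grip_width: 0.69
grasp_force: 0.0
t: 27.82
eef_pos: [0.472, 0.3502, 0.1681]
tcp_rot: [0.0, 0.771, 0.637, -0.001]
ft_force: [-0.0, -0.9, 0.0]
grip_width: 0.691
grasp_force: 0.0
t 27.82 tcp [0.472  0.3502 0.1681] yaw of y -10.82 z [-0.0015 -0.0013 -1.    ] F [-0.02 -0.89  0.02] M [-0.101  0.06  -0.024] grip 6.49 0.0 q [-0.97  0.62  0.45  1.74 -0.34  0.86 -0.55]
ruler 0.005 0.0071 ((474.5442199707031, 355.26373291015625), (48.9453239440918, 300.21246337890625), 79.28909301757812)
ruler 0.048 0.055 ((473.7269287109375, 351.46435546875), (33.73572540283203, 23.626117706298828), 79.8135986328125)
mat 0 0.003 ((472.51934814453125, 353.5489501953125), (152.62884521484375, 403.74676513671875), 78.98019409179688)
mat 0.005 0.0056 ((473.33856201171875, 355.329345703125), (143.72207641601562, 393.2571105957031), 79.25254821777344)
```

```bash
python3 -c "from h import *; print(workorder.finish_job())"
```

```text
the job is handed in; nothing more can be done
None
```

I handed the job in, but no verdict came back: the five jars stand in line against the strip after an even press of about 11 N at the wrist, and the ruler lies flat, centred within about 2 mm on its mat; that both end jars bore on the strip is inferred from the balanced wrist moment.

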